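Load the bench labeller and start it

ROBOT

A 6-joint arm with a two-finger parallel gripper is mounted at the origin on the work surface. World frame = base frame: x ahead of the robot, y to its left, z up, the work surface at z = 0. Lengths are in mm, angles in rad, forces in N, time in s.
With the tool pointing down it reaches from about 350 to 875 mm from the base axis. Payload 4.2 kg.
Tool frame: the origin (TCP) lies at the very end of the fingers, on their centre line; the grasp point (between the pads) lies 19 mm behind it; z points along the fingers, y is the line along which they close (so a half turn about z gives the same grasp; the last joint's range is limited). The gripper opens to 85 mm and grips with 20 to 120 N. Pads are 22 mm wide; open, the fingers measure 114 mm over their backs; the gripper's body (76 mm by 85 mm) begins 54 mm behind the grasp point. The pads swing forward as they close: fully open they stand 13 mm farther back than shut.
Start: joints at [1.391, 0.385, 0.008, 0, -1.194, -0.259], TCP at [265.5, 565.782, 231.312] pointing down, gripper open.
Joint ranges: [-3.14, 3.14], [-1.21, 2.06], [-1.07, 1.41], [-3.16, 2.05], [-2.99, -0.16], [-3.1, 3.1]. Speed limits (rad/s): [2.79, 2.79, 3.14, 3.14, 3.14, 3.14].

INTERFACE

Orientations are given as a unit quaternion [x, y, z, w].
In Python, from bench import arm, optics gives the robot as it stands. The module is installed in compiled form; this text tells all that it offers.
- The arm moves only by the tool step_arm, never from a script. Its argument "motion" is a list of rows, each an object with "dr": the turn, a rotation vector about the tool's x, y, z in units of 8 degrees (1.0 is 8 degrees), a list of three; "slide": the shift along the tool's x, y, z in mm, a list of three; "jaw": the finger opening in mm, from 0 to 85.4. A call has exactly 8 rows; each row is the pose to reach, as a shift and turn from the pose commanded when the call began, along the tool's axes at that moment; what a row does not reach only later rows make up. A row lasts 1/8 s, in which the tool goes at most 62.5 mm and 10.7 degrees, less where a joint would pass 70% of its speed; a pose out of reach is approached as far as the arm can. A call with a gripper value outside its range is refused whole. The fingers move at their own pace and stop on an object; the grip force is fixed at half the most. Time passes only in rows, so rows that repeat a pose let the fingers close, or fill a call up. It gives the time, the measured TCP pose, the force, the opening and the grip force at its end, in the units of the state.
- arm.read_state(): the state, without advancing time (a new reading comes with each control period).
- optics.get_image(name): name is "scene" or "top" or "wrist"; returns the picture (384x512x3 uint8, blue, green, red); there is no depth.
- optics.camera_info(name): a dict with "camera_matrix" (3x3 intrinsics, pixels), "view" (4x4, takes a point from world to camera coordinates); the wrist camera has in their place "T_tool_cam" (4x4, takes a point from camera to tool coordinates, whose origin is the TCP and whose axes are the flange's). Camera axes: x right, y up, looking along -z (the intrinsics and any distortion apply to the point x, -y, -z); pixel columns grow to the right and rows downward; lengths in mm; the calibration is good to about 2 mm. A picture is of the moment at which its call begins: read the wrist's pose just before it. camera_info takes no time and is no camera call.
- arm.job_done(): hands the job in; it is judged then, once.
The state is a dict: "clock": time; "joints": joint angles; "joint_vel": joint speeds; "joint_efforts": joint torques, N m; "position": TCP position; "ee_rot": TCP orientation; "contact_force": force on the tool from outside, world axes, zero at the start; "wrist_torque": the same for the moment, N m; "gripper_width": finger opening in mm; "grasp_force": force on a finger pad.
Only numpy, scipy, OpenCV 4.12 (cv2) and the standard library are available. Lean on these libraries where they do the work, as an engineer would, in place of code of your own. Each camera call takes 0.05 s, during which the arm holds its last target. There are 200 camera calls.

TASK

Label the one bare tin. Lift the labeller's clear guard fully open, lay the bare tin down on the two rollers (do not drop it) with its base snug against the blue stop plate, lower the guard gently until it is fully closed, and only then press the green start button. Leave the labelled tins, the thread cone and the tape roll where they are.

Things in the scene. Friction and masses are not known exactly. Their poses are not given: they have to be found in the camera images.
- labeller: Bench labeller for round tins: white housing 400 x 250 mm with a 56 mm high deck, fixed, place and yaw vary. Origin on the table under the roller bed; x from its front to its back, y along the rollers towards the stop plate and the grey control box (70 mm high, y 125 to 220 mm), z up. Label reel at x 183 to 327 mm, up to 210 mm high. All machine offsets below are in these axes.
- bed (a point): The tin's home: where the tin's centre (on its axis, half-way along) lies when it rests on both rollers with its base touching the stop plate; 112 mm above the table, straight above the labeller's origin, same axes. Two fixed rubber rollers run along y: 25 mm diameter, 144 mm long, axes 50 mm apart, tops 22 mm below this point.
- stop_face (a point): Middle of the working face of the blue stop plate at the +y end of the rollers, 52.5 mm from the bed point along y. The plate is 50 mm wide and 6 mm thick; its top is 18 mm above the bed point. The tin's base bears flat on it. Roller end brackets at y 75 to 81 mm either way, tops 17 mm below the bed point; label peel plate and web at x beyond 45 mm, 26 mm below it.
- guard (a joint): Angle (rad) of the clear guard about its hinge at the machine's back: 0 closed, grows as the front rises, 1.75 fully open, leaning slightly back. Stiff hinge: stays where left; about 6 N at the handle lifts it, 3 N lowers it. Starts closed or slightly ajar. A black pressure roller under its roof ends 2 mm above a tin lying home, so it cannot close on a tin that is not down on both rollers.
- guard_handle (a point): Middle of the guard's red handle: round bar 10 mm thick, 130 mm long, parallel to the hinge, held by legs 62 mm either way, 31 mm clear of the guard's front wall. Guard closed: 155 mm above the table, 100 mm in front of the bed point, 17 mm below the guard's top. It swings with the guard, 186 mm from the hinge; fully open it is 279 mm high, 156 mm beyond the bed point.
- guard_hinge (a point): Middle of the guard's fixed hinge line, 80 mm beyond the bed point along machine x, 110 mm above the table. Axes as the labeller's: the hinge line is y; opening is a positive turn about y. The guard is a hood 150 mm deep, 198 mm wide; closed, its roof is 172 mm high, its front wall 62 mm before the bed point, reaching down to 85 mm. Fully open it stands at x 78 mm and beyond, up to 285 mm high.
- start (a joint): Green start button, travel in m: 0 up, 0.006 fully down, which takes 5 N; it springs back. It counts when pressed right down.
- start_top (a point): Middle of the top of the green start button (30 mm diameter, pressed straight down), 92 mm above the table on the grey control box. The red mushroom 90 mm beyond it along machine x is the emergency stop and takes no part.
- tin_center (a point): Centre of the bare tin (plain metal, no label): round, 60 mm diameter, 105 mm long, about 0.16 kg, lying on its side in one of the three grooves of the green tray (which one varies), its centre 35 mm above the table. Its y axis runs along the tin from the lid (-y end, a brighter 18 mm band) to the base (+y end). It may be rolled about y.
- tin_base (a point): Middle of the bare tin's base (its flat closed end), on its axis, 52.5 mm from the centre along the tin's +y.
- tray (a point): Middle of the green tray's underside, on the table. Fixed, place and yaw vary. Axes: x across the grooves, y along them, z up. Outside 346 mm by 145 mm, walls 5 mm thick and 32 mm high; floor 5 mm thick with low ribs up to 13 mm above the table that form three grooves at x -100, 0 and +100 mm.
- labelled_a_center (a point): Centre of a tin of the same size already labelled (brown label with a green band), lying in another groove of the tray. Leave alone.
- labelled_b_center (a point): Centre of the other labelled tin, in the remaining groove. Leave alone.
- thread_cone: White cone of sewing thread standing on the table, 72 mm in diameter at the foot, 172 mm tall; origin under its foot. Leave alone.
- tape_roll: Roll of amber packing tape lying flat, 96 mm in diameter, 48 mm tall; origin under its middle. Leave alone.
Things that resemble listed ones, but are neither listed nor needed, are in the scene too. What is shaped like the part that bears tin_center but orange or pink is not meant.

How it is judged (in metres and radians):
On the way, in this order (a step that is already met when the one before it is completed fails the run):
1. the guard is lifted fully open (beyond 1.45 rad) (value of joint guard above 1.45 rad), for 0.2 s.
2. the bare tin lies on both rollers, its base against the stop plate, let go, the guard still open (x of tin_center in the frame of bed between -0.005 and 0.005 m and z of tin_center in the frame of bed between -0.005 and 0.005 m and angle between the y axis of tin_center and the y axis of bed, either way round below 0.06 rad and y of tin_base in the frame of bed between 0.0485 and 0.0565 m and contact force between tin and the fingers below 0.1 N and value of joint guard above 1 rad), for 0.2 s.
3. the guard is lowered fully closed over the tin (x of tin_center in the frame of bed between -0.005 and 0.005 m and z of tin_center in the frame of bed between -0.005 and 0.005 m and angle between the y axis of tin_center and the y axis of bed, either way round below 0.06 rad and y of tin_base in the frame of bed between 0.0485 and 0.0565 m and value of joint guard below 0.04 rad), for 0.2 s.
4. the start button is pressed with the guard closed (x of tin_center in the frame of bed between -0.005 and 0.005 m and z of tin_center in the frame of bed between -0.005 and 0.005 m and angle between the y axis of tin_center and the y axis of bed, either way round below 0.06 rad and y of tin_base in the frame of bed between 0.0485 and 0.0565 m and value of joint guard below 0.05 rad and value of joint start above 0.004 m), for 0.1 s.
At the end, for the whole second after the job is handed in: The bare tin lies on both rollers (centre within 5 mm across and in height of home, axis within 0.06 rad of the rollers'), its base facing the stop plate and within 4 mm of it; the guard is closed (under 0.04 rad), the start button has been pressed with the guard closed and is up again (all of step 3 and value of joint start below 0.002 m); the robot touches nothing.
It fails at once if the tin is let go more than 15 mm above its place on the rollers (horizontal distance between tin_center and bed below 0.06 m and z of tin_center in the frame of bed above 0.015 m and contact force between tin and anything else below 0.05 N).
It fails at once if the guard is slammed (faster than 2.5 rad/s downwards) (velocity of joint guard below -2.5 rad/s).
It fails at once if the start button is pressed with the guard not closed (value of joint start above 0.003 m and value of joint guard above 0.06 rad).
It fails at once if a labelled tin is moved by more than 20 mm (distance of any of labelled_a_center, labelled_b_center from where it was at the start of the episode above 0.02 m).
It fails at once if the thread cone or the tape roll is moved by more than 30 mm (distance of any of thread_cone, tape_roll from where it was at the start of the episode above 0.03 m).
It also fails if it takes over 72 s, if anything falls off the work surface, if the arm or the gripper's body presses on something with over 40 N, if the wrist force passes 120 N, or if a joint passes its speed limit or range.

## Working session

There is one attempt and no reset: what is moved stays moved. The work goes in short steps, Python scripts to look and compute and a tool call to move; the robot and the scene stay as the last step left them, time stands still between calls to the robot, and variables do not carry over. Pictures are saved under pics/ and viewed, at most 13 in all, crops included, and the job is handed in when it is done.

Besides the shell and the picture viewer there is one more tool, called after "Call:" as a command line: name --argument value ..., lists and objects as JSON in quotes. step_arm: Moves the arm, as the interface text tells. Its arguments: {"type":"object","properties":{"motion":{"type":"array","items":{"type":"object","properties":{"dr":{"type":"array","items":{"type":"number"}},"slide":{"type":"array","items":{"type":"number"}},"jaw":{"type":"number"}}}}},"required":["motion"]}

```bash
mkdir -p pics; python3 - <<'E'
from bench import arm, optics
import cv2, numpy as np
np.set_printoptions(precision=4,suppress=True)
s=arm.read_state(); print(s['position'],s['ee_rot'],s['clock'],s['gripper_width'])
a=optics.get_image('top'); b=optics.get_image('scene')
cv2.imwrite('pics/top.png',a); cv2.imwrite('pics/scene.png',b)
for n in ('top','scene','wrist'): print(optics.camera_info(n))
E
```

```text
[265.2703 565.2414 230.1913] [ 0.976  -0.2177 -0.0002  0.0011] 0.0 85.71624004105168
{'camera_matrix': array([[360.6865,   0.    , 255.6386],
       [  0.    , 360.6865, 198.2596],
       [  0.    ,   0.    ,   1.    ]]), 'view': array([[    0.0012,    -1.    ,     0.0053,   -22.7775],
       [    0.9946,     0.0018,     0.1033,  -591.2912],
       [   -0.1033,     0.0052,     0.9946, -1181.2878],
       [    0.    ,     0.    ,     0.    ,     1.    ]])}
{'camera_matrix': array([[399.7531,   0.    , 251.4949],
       [  0.    , 399.7531, 189.572 ],
       [  0.    ,   0.    ,   1.    ]]), 'view': array([[    0.8596,     0.5109,     0.0096,  -463.6132],
       [   -0.3251,     0.5323,     0.7816,    75.564 ],
       [    0.3942,    -0.675 ,     0.6237, -1448.5184],
       [    0.    ,     0.    ,     0.    ,     1.    ]])}
{'camera_matrix': array([[325.8888,   0.    , 254.9202],
       [  0.    , 325.8888, 193.408 ],
       [  0.    ,   0.    ,   1.    ]]), 'T_tool_cam': array([[  -0.0004,    0.9635,    0.2677,   66.5967],
       [   1.    ,    0.0008,   -0.0014,    0.013 ],
       [  -0.0015,    0.2677,   -0.9635, -143.1489],
       [   0.    ,    0.    ,    0.    ,    1.    ]])}
```

View pics/top.png

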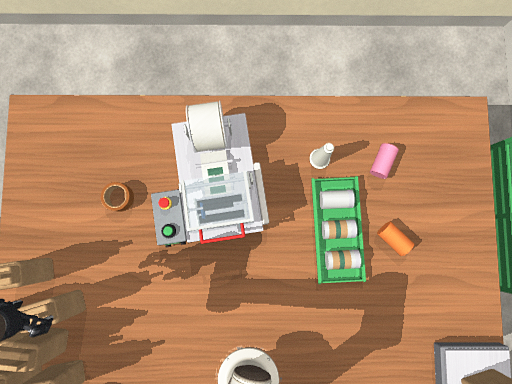

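View pics/scene.png

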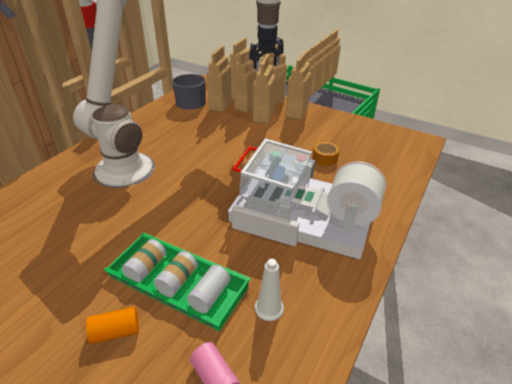

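```bash
cat > h.py <<'E'
import numpy as np, cv2
from scipy.spatial.transform import Rotation as R
from bench import arm, optics
np.set_printoptions(precision=2,suppress=True)
def shot(n,f=None):
    s=arm.read_state(); im=optics.get_image(n); c=optics.camera_info(n); K=c['camera_matrix']
    if n=='wrist':
        T=np.eye(4);T[:3,:3]=R.from_quat(s['ee_rot']).as_matrix();T[:3,3]=s['position'];C=T@c['T_tool_cam']
    else: C=np.linalg.inv(c['view'])
    if f: cv2.imwrite(f,im)
    return im,(K,C)
def ray(uv,kc):
    K,C=kc; p=np.linalg.inv(K)@[uv[0],uv[1],1]; return C[:3,3],C[:3,:3]@[p[0],-p[1],-p[2]]
def onz(uv,z,kc):
    o,d=ray(uv,kc); return o+d*(z-o[2])/d[2]
def proj(P,kc):
    K,C=kc; q=np.linalg.inv(C)@np.r_[P,1]; q=K@[q[0],-q[1],-q[2]]; return q[:2]/q[2]
def two(a,ka,b,kb):
    o1,d1=ray(a,ka);o2,d2=ray(b,kb)
    t=np.linalg.lstsq(np.c_[d1,-d2],o2-o1,rcond=None)[0]; return (o1+d1*t[0]+o2+d2*t[1])/2
def blobs(im,lo,hi,amin=15):
    m=cv2.inRange(cv2.cvtColor(im,cv2.COLOR_BGR2HSV),np.array(lo),np.array(hi))
    n,l,st,c=cv2.connectedComponentsWithStats(m)
    return [(st[i,4],c[i],cv2.minAreaRect(np.argwhere(l==i)[:,::-1].astype(np.float32))) for i in range(1,n) if st[i,4]>=amin]
E
python3 - <<'E'
from h import *
for n in('top','scene'):
    im,kc=shot(n); print(n)
    for nm,lo,hi in(('green',(50,100,60),(85,255,255)),('red',(0,180,90),(6,255,255)),('red2',(174,150,90),(180,255,255))):
        for a,c,r in blobs(im,lo,hi): print(nm,a,c,np.array(r[0]),np.array(r[1]),r[2])
    if n=='top': cv2.imwrite('pics/tc.png',cv2.resize(im[95:290,145:375],None,fx=3.4,fy=3.0,interpolation=2)[:600]); 
E
```

```text
top
green 2488 [503.1  208.35] [501.  214.5] [155.  20.] 90.0
green 3008 [336.92 230.35] [338.24 229.52] [106.22  47.77] 86.28471374511719
green 80 [167.51 230.49] [167.5 230.5] [9. 9.] 90.0
red 54 [163.02 201.89] [163.5 202. ] [9. 8.] 0.0
red 181 [221.88 236.71] [221.51 233.08] [13.99 44.93] 81.25383758544922
scene
green 49 [288.71  70.82] [288.1   71.89] [ 4.81 14.29] 15.945395469665527
green 810 [357.15  95.78] [348.74  96.39] [56.39 30.4 ] 13.448614120483398
green 39 [299.21 193.64] [299.2 193.6] [4.47 8.05] 26.56505012512207
green 43 [308.67 196.07] [308.7 196.1] [4.92 8.5 ] 26.56505012512207
green 3788 [182.53 282.95] [176.7 275.6] [135.95  60.37] 26.56505012512207
red 253 [88.72 15.01] [89.97 15.38] [22.56 14.31] 75.96376037597656
red 120 [242.43 158.34] [243.86 158.52] [ 7.6 31.4] 36.86989974975586
```

View pics/tc.png

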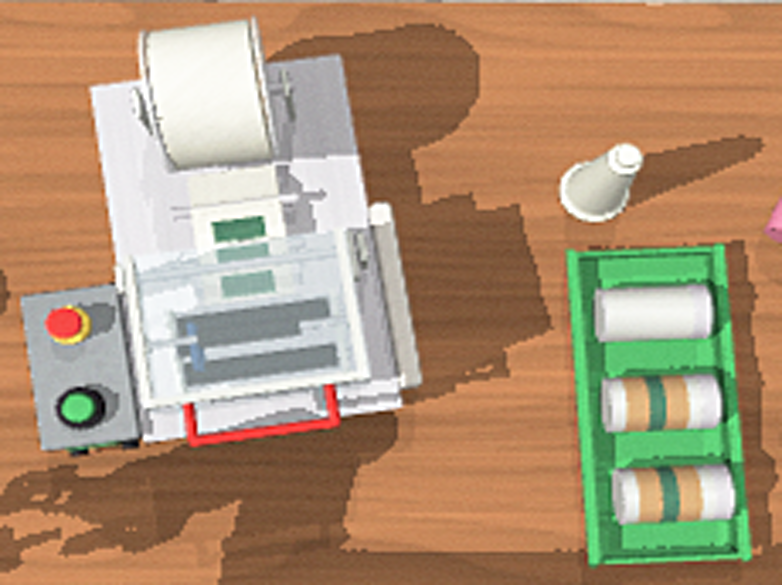

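```bash
python3 - <<'E'
from h import *
it,kt=shot('top'); i2,ks=shot('scene')
b=onz((167.5,230.5),92,kt); m=onz((163.2,202),105,kt); print('button',b,'mush',m)
d=m-b; print('yaw',np.degrees(np.arctan2(d[1],d[0])),np.hypot(*d[:2]))
h=[onz(p,155,kt) for p in((201.8,241.5),(244.4,235.8))]; print('handle',h); e=h[0]-h[1]; print('yaw',np.degrees(np.arctan2(-e[0],e[1])),np.linalg.norm(e))
for z in (155,165,180): 
  h=np.mean([onz(p,z,kt) for p in((201.8,241.5),(244.4,235.8))],0); print(h,proj(h,ks))
yaw=np.arctan2(-e[0],e[1]); M=R.from_euler('z',yaw).as_matrix()
h=np.mean([onz(p,155,kt) for p in((201.8,241.5),(244.4,235.8))],0); O=h-M@[-100,0,155]; print('origin',O)
m=cv2.inRange(cv2.cvtColor(i2,cv2.COLOR_BGR2HSV),(0,150,80),(8,255,255)); m[:, :200]=0;m[:,280:]=0
ys,xs=np.nonzero(m); 
print([ (x,y) for x,y in zip(xs,ys) if x==xs.min() or x==xs.max() or y==ys.max() or y==ys.min()])
print('tray',onz((338.4,229.5),30,kt))
print('tin',onz((337.5,199.5),40,kt), [onz((145+x/3.4,95+y/3.0),35,kt) for x,y in((596,314),(712,311))])
E
```

```text
button [482.17 256.45  92.  ] mush [571.26 269.23 105.  ]
yaw 8.160763528702335 90.00399090797548
handle [array([448.83, 138.73, 155.  ]), array([465.84,  12.12, 155.  ])]
yaw 7.654069767513972 127.7482063269044
[457.33  75.42 155.  ] [241.53 160.74]
[457.41  74.58 165.  ] [241.39 158.16]
[457.54  73.32 180.  ] [241.17 154.24]
origin [556.44  88.74   0.  ]
[(np.int64(249), np.int64(146)), (np.int64(250), np.int64(146)), (np.int64(251), np.int64(146)), (np.int64(252), np.int64(146)), (np.int64(256), np.int64(148)), (np.int64(232), np.int64(168)), (np.int64(232), np.int64(169)), (np.int64(239), np.int64(172))]
tray [ 487.1  -298.14   30.  ]
tin [ 586.68 -295.04   40.  ] [array([ 586.52, -238.49,   35.  ]), array([ 590.09, -353.04,   35.  ])]
```

```bash
cat >> h.py <<'E'
import json,os
def cmd():
    if os.path.exists('cmd.json'):
        d=json.load(open('cmd.json')); return np.array(d[0]),R.from_quat(d[1])
    return np.array([265.5,565.782,231.312]),R.from_quat([.976,-.2177,-.0002,.0011])
def down(h,tilt=0):  # tool z down, tool x heading h deg
    return R.from_euler('z',h,degrees=True)*R.from_euler('x',180,degrees=True)
def go(P,rot,save=True,base=None):
    p,r=base or cmd(); sl=np.round(r.inv().apply(np.array(P)-p),1); dr=np.round((r.inv()*rot).as_rotvec(degrees=True)/8,3)
    print('slide',sl.tolist(),'dr',dr.tolist(),'rows',np.linalg.norm(sl)/62.5,np.linalg.norm(dr)*8/10.7)
    p2,r2=p+r.apply(sl),r*R.from_rotvec(dr*8,degrees=True)
    if save: json.dump([p2.tolist(),r2.as_quat().tolist()],open('cmd.json','w'))
    return sl,dr
O=np.array([556.4,88.7,0]);YAW=7.9
def mach(v): return O+R.from_euler('z',YAW,degrees=True).apply(v)
def tomach(P): return R.from_euler('z',-YAW,degrees=True).apply(np.array(P)-O)
E
python3 -c "
from h import *
go(mach([-60,0,330]),down(-82))"
```

```text
slide [415.8, 341.2, -97.9] dr [0.014, -0.009, 7.106] rows 8.747355111117875 5.312911768631491
```

Call:
step_arm --motion '[{"slide":[50,40,-40],"dr":[0,0,0],"jaw":85},{"slide":[90,74,-70],"dr":[0,0,0],"jaw":85},{"slide":[130,107,-98],"dr":[0,0,0],"jaw":85},{"slide":[175,144,-98],"dr":[0,0,0],"jaw":85},{"slide":[220,180,-98],"dr":[0,0,0],"jaw":85},{"slide":[260,214,-98],"dr":[0,0,0],"jaw":85},{"slide":[300,246,-98],"dr":[0,0,0],"jaw":85},{"slide":[300,246,-98],"dr":[0,0,0],"jaw":85}]'

```text
clock: 1.3
position: [433.3, 213.0, 329.6]
ee_rot: [0.976, -0.22, 0.0, -0.0]
contact_force: [-0.3, 0.6, -1.3]
gripper_width: 84.8
grasp_force: 0.0
```

Call:
step_arm --motion '[{"slide":[30,24,0],"dr":[0,0,1.2],"jaw":60},{"slide":[60,48,0],"dr":[0,0,2.4],"jaw":30},{"slide":[90,72,0],"dr":[0,0,3.6],"jaw":30},{"slide":[115.8,95.2,0.1],"dr":[0,0,4.8],"jaw":30},{"slide":[115.8,95.2,0.1],"dr":[0.01,-0.01,6],"jaw":30},{"slide":[115.8,95.2,0.1],"dr":[0.014,-0.009,7.106],"jaw":30},{"slide":[115.8,95.2,0.1],"dr":[0.014,-0.009,7.106],"jaw":30},{"slide":[115.8,95.2,0.1],"dr":[0.014,-0.009,7.106],"jaw":30}]'

```text
clock: 2.3
position: [496.9, 80.8, 329.2]
ee_rot: [0.756, -0.655, -0.0, -0.001]
contact_force: [-0.1, 0.1, 0.1]
gripper_width: 30.4
grasp_force: 0.0
```

```bash
python3 - <<'E'
from h import *
s=arm.read_state(); print(s['clock'],s['position'],cmd()[0],s['ee_rot'],cmd()[1].as_quat(),s['gripper_width'],s['contact_force'])
im,kc=shot('wrist','pics/w1.png')
for nm,lo,hi in(('green',(50,100,60),(85,255,255)),('red',(0,170,90),(6,255,255)),('blue',(95,80,40),(125,255,255))):
    for a,c,r in blobs(im,lo,hi,60): print(nm,a,c,np.array(r[0]),np.array(r[1]),r[2])
E
```

```text
2.3 [496.87  80.82 329.2 ] [496.97  80.43 330.01] [ 0.76 -0.65 -0.   -0.  ] [ 0.75 -0.66 -0.    0.  ] 30.369701133124753 [-0.09  0.14  0.08]
green 411 [247.23 290.85] [247.  290.5] [21. 22.] 90.0
red 1928 [289.38 164.56] [280.5 171.5] [ 45. 137.] 0.0
```

View pics/w1.png

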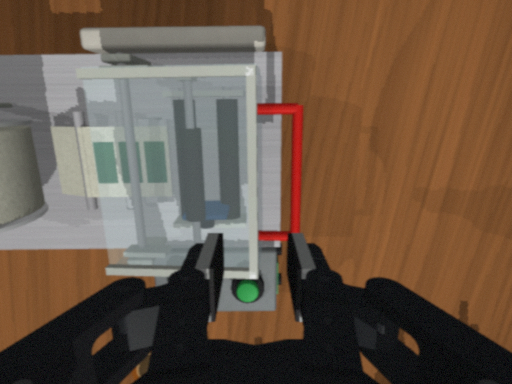

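```bash
python3 - <<'E'
from h import *
im,kc=shot('wrist')
m=cv2.inRange(cv2.cvtColor(im,cv2.COLOR_BGR2HSV),(0,150,70),(6,255,255))
bar=[]
for r in range(112,232,4):
    x=np.nonzero(m[r,280:320])[0]+280; bar.append((x.mean(),r,len(x)))
bar=np.array(bar); print(bar[::6]); c=np.polyfit(bar[:,1],bar[:,0],1); print(c)
ys,xs=np.nonzero(m[:,293:304]); print('rows',ys.min(),ys.max())
for z in (155,160,165,170):
    a=onz((c[0]*115+c[1],115),z,kc); b=onz((c[0]*230+c[1],230),z,kc); mid=onz((np.polyval(c,172),(ys.min()+ys.max())/2),z,kc); d=b-a
    print(z,'mid',mid,tomach(mid),'yaw',np.degrees(np.arctan2(-d[0],d[1])))
bt=onz((247,290.5),92,kc); print('btn',bt,tomach(bt))
# top view for handle height
it,kt=shot('top'); i2,ks=shot('scene')
print('tri', two((223.1,238.7),kt,(np.polyval(c,172),172),kc), two((241.5,157.5),ks,(np.polyval(c,172),172),kc))
E
```

```text
[[291.  112.   23. ]
 [297.  136.   11. ]
 [296.5 160.   10. ]
 [296.  184.   11. ]
 [295.5 208.   10. ]]
[ -0.01 298.18]
rows 103 232
155 mid [456.67  69.32 155.  ] [-101.45   -5.49  155.  ] yaw 9.281046327976465
160 mid [457.44  68.44 160.  ] [-100.81   -6.46  160.  ] yaw 9.281046327976458
165 mid [458.21  67.57 165.  ] [-100.17   -7.43  165.  ] yaw 9.281046327976455
170 mid [458.97  66.69 170.  ] [-99.53  -8.41 170.  ] yaw 9.281046327976448
btn [481.96 251.99  92.  ] [-51.29 171.97  92.  ]
tri [456.56  74.57 155.51] [458.88  71.39 169.82]
```

```bash
sed -i 's/YAW=7.9/YAW=8.4/' h.py; python3 -c "
from h import *
go([458,72,146],down(-81.6))"
```

```text
slide [2.9, 39.8, 184.0] dr [0.001, 0.0, -0.05] rows 3.012441401919712 0.03739065345809342
```

Call:
step_arm --motion '[{"slide":[2.9,39.8,20],"dr":[0,0,-0.05],"jaw":30},{"slide":[2.9,39.8,60],"dr":[0,0,-0.05],"jaw":30},{"slide":[2.9,39.8,100],"dr":[0,0,-0.05],"jaw":30},{"slide":[2.9,39.8,140],"dr":[0,0,-0.05],"jaw":30},{"slide":[2.9,39.8,165],"dr":[0,0,-0.05],"jaw":30},{"slide":[2.9,39.8,184],"dr":[0,0,-0.05],"jaw":30},{"slide":[2.9,39.8,184],"dr":[0,0,-0.05],"jaw":4},{"slide":[2.9,39.8,184],"dr":[0,0,-0.05],"jaw":4}]'

```text
clock: 3.5
position: [459.3, 72.3, 145.4]
ee_rot: [0.757, -0.653, 0.0, -0.002]
contact_force: [5.2, -2.3, -8.1]
gripper_width: 8.0
grasp_force: 58.2
```

Call:
step_arm --motion '[{"slide":[0,0,0],"dr":[0,0,0],"jaw":4},{"slide":[0,0,0],"dr":[0,0,0],"jaw":4},{"slide":[0,0,0],"dr":[0,0,0],"jaw":4},{"slide":[0,0,-5],"dr":[0,0,0],"jaw":4},{"slide":[0,0,-10],"dr":[0,0,0],"jaw":4},{"slide":[0,0,-14],"dr":[0,0,0],"jaw":4},{"slide":[0,0,-14],"dr":[0,0,0],"jaw":4},{"slide":[0,0,-14],"dr":[0,0,0],"jaw":4}]'

```text
clock: 4.5
position: [465.4, 73.4, 161.4]
ee_rot: [0.758, -0.653, 0.005, -0.007]
contact_force: [21.1, -6.1, -13.0]
gripper_width: 8.1
grasp_force: 58.2
```

```bash
python3 - <<'E'
from h import *
s=arm.read_state(); print(s['clock'],s['position'],s['gripper_width'],s['grasp_force'],s['contact_force'])
im,kc=shot('wrist','pics/w2.png'); im,kc=shot('scene')
cv2.imwrite('pics/j2.png',np.hstack([cv2.resize(im[90:270,170:400],(400,313)),cv2.resize(cv2.imread('pics/w2.png'),(400,313))]))
E
```

```text
4.5 [465.43  73.38 161.36] 8.081962815013707 58.23601841926575 [ 21.14  -6.09 -13.02]
```

View pics/j2.png

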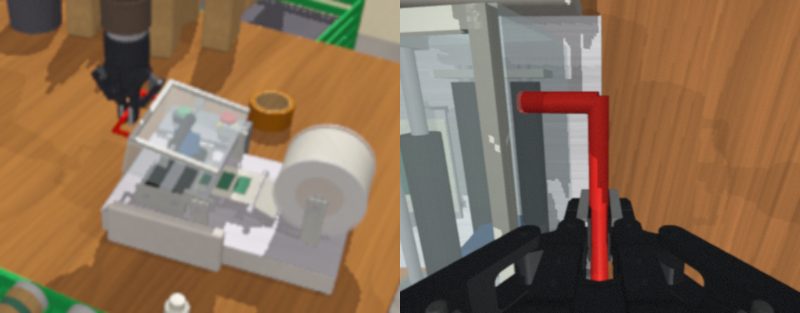

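Call:
step_arm --motion '[{"slide":[0,-15.6,-18.6],"dr":[0,0,0],"jaw":4},{"slide":[0,-25.1,-34.5],"dr":[0,0,0],"jaw":4},{"slide":[0,-36.3,-49.4],"dr":[0,0,0],"jaw":4},{"slide":[0,-48.8,-63.1],"dr":[0,0,0],"jaw":4},{"slide":[0,-62.7,-75.5],"dr":[0,0,0],"jaw":4},{"slide":[0,-77.6,-86.5],"dr":[0,0,0],"jaw":4},{"slide":[0,-93.7,-95.9],"dr":[0,0,0],"jaw":4},{"slide":[0,-110.6,-103.7],"dr":[0,0,0],"jaw":4}]'

```text
clock: 5.6
position: [564.5, 88.6, 262.8]
ee_rot: [0.757, -0.653, -0.004, 0.001]
contact_force: [-5.1, 3.9, -2.8]
gripper_width: 8.1
grasp_force: 58.3
```

Call:
step_arm --motion '[{"slide":[0,-17.6,-6],"dr":[0,0,0],"jaw":4},{"slide":[0,-35.7,-10.3],"dr":[0,0,0],"jaw":4},{"slide":[0,-54.1,-12.7],"dr":[0,0,0],"jaw":4},{"slide":[0,-72.7,-13.3],"dr":[0,0,0],"jaw":4},{"slide":[0,-91.2,-12],"dr":[0,0,0],"jaw":4},{"slide":[0,-109.5,-8.9],"dr":[0,0,0],"jaw":4},{"slide":[0,-127.5,-3.9],"dr":[0,0,0],"jaw":4},{"slide":[0,-138,0],"dr":[0,0,0],"jaw":4}]'

```text
clock: 6.6
position: [703.8, 110.1, 264.6]
ee_rot: [0.758, -0.653, -0.001, -0.002]
contact_force: [-3.3, 5.1, 2.4]
gripper_width: 7.6
grasp_force: 59.9
```

Call:
step_arm --motion '[{"slide":[0,0,0],"dr":[0,0,0],"jaw":34},{"slide":[0,0,0],"dr":[0,0,0],"jaw":34},{"slide":[0,0,-25],"dr":[0,0,0],"jaw":34},{"slide":[0,0,-65],"dr":[0,0,0],"jaw":50},{"slide":[0,50,-65],"dr":[0,0,0],"jaw":85},{"slide":[0,110,-65],"dr":[0,0,0],"jaw":85},{"slide":[0,170,-65],"dr":[0,0,0],"jaw":85},{"slide":[0,170,-65],"dr":[0,0,0],"jaw":85}]'

```text
clock: 7.6
position: [531.4, 81.6, 329.6]
ee_rot: [0.757, -0.653, -0.0, -0.002]
contact_force: [1.3, -0.3, 0.8]
gripper_width: 84.9
grasp_force: 0.0
```

```bash
python3 - <<'E'
from h import *
p,r=cmd(); p=p+r.apply([0,-248.6+170,-14-103.7-65]); json.dump([p.tolist(),r.as_quat().tolist()],open('cmd.json','w'))
s=arm.read_state(); print(s['clock'],s['position'],p,s['ee_rot'],r.as_quat(),s['gripper_width'])
im,kc=shot('wrist','pics/w3.png')
it,kt=shot('scene'); 
cv2.imwrite('pics/j3.png',np.hstack([im,cv2.resize(it[60:252,170:314],(288,384))]))
E
```

```text
7.6 [531.39  81.61 329.61] [535.7   83.5  328.72] [ 0.76 -0.65 -0.   -0.  ] [ 0.76 -0.65  0.   -0.  ] 84.86689832752491
```

View pics/j3.png

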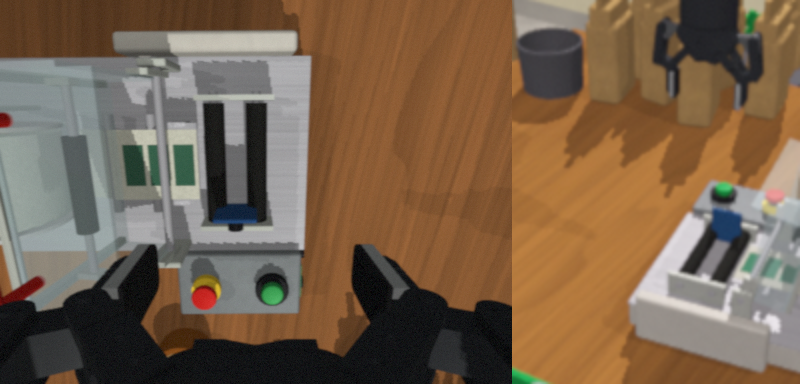

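```bash
python3 - <<'E'
from h import *
im=cv2.imread('pics/w3.png'); s=arm.read_state()
_,kc=shot('wrist')
g=im.max(2)
for r in (115,135,155,175,195):
    x=np.nonzero(g[r,198:275]<60)[0]+198; k=np.split(x,np.nonzero(np.diff(x)>3)[0]+1); e=[(i[0]-.5,i[-1]+.5) for i in k if len(i)>5]
    c=np.mean(e); print(r,e,c,tomach(onz((c,r),77.5,kc)),onz((c,r),77.5,kc))
a=onz((235.8,115),77.5,kc)
for c in (214,257): 
    y=np.nonzero(g[90:235,c]<60)[0]+90; print(c,y[0],y[-1],[tomach(onz((c,q),80,kc)) for q in (y[0]-.5,y[-1]+.5)])
for c in (226,236,247): print(c,[tuple(int(v) for v in im[r,c]) for r in range(198,234,2)])
hs=blobs(im,(100,90,40),(125,255,255),30); print([(b[0],b[1],b[2]) for b in hs])
hs=blobs(im,(50,100,60),(85,255,255),100); print([(b[1],tomach(onz(b[1],92,kc))) for b in hs if b[1][1]>250])
hs=blobs(im,(0,170,90),(4,255,255),100); print([(b[1],tomach(onz(b[1],107,kc))) for b in hs if b[1][1]>250])
E
```

```text
115 [(np.float64(203.5), np.float64(223.5)), (np.float64(245.5), np.float64(265.5))] 234.5 [  2.43 -55.91  77.5 ] [566.97  33.75  77.5 ]
135 [(np.float64(204.5), np.float64(223.5)), (np.float64(245.5), np.float64(265.5))] 234.75 [  2.53 -32.58  77.5 ] [563.66  56.84  77.5 ]
155 [(np.float64(205.5), np.float64(224.5)), (np.float64(246.5), np.float64(265.5))] 235.5 [ 2.02 -8.48 77.5 ] [559.63  80.61  77.5 ]
175 [(np.float64(206.5), np.float64(225.5)), (np.float64(246.5), np.float64(265.5))] 236.0 [ 1.8  16.44 77.5 ] [555.77 105.23  77.5 ]
195 [(np.float64(206.5), np.float64(226.5)), (np.float64(246.5), np.float64(265.5))] 236.25 [ 1.88 42.21 77.5 ] [552.1  130.73  77.5 ]
214 103 217 [array([ 25.84, -70.11,  80.  ]), array([30.62, 71.41, 80.  ])]
257 103 221 [array([-24.08, -70.11,  80.  ]), array([-24.33,  76.78,  80.  ])]
226 [(51, 50, 51), (47, 46, 47), (44, 41, 41), (31, 23, 21), (50, 30, 17), (55, 31, 11), (54, 33, 10), (56, 36, 13), (60, 35, 18), (58, 36, 20), (67, 40, 21), (97, 59, 29), (117, 75, 44), (87, 85, 82), (125, 134, 130), (166, 175, 172), (167, 175, 173), (167, 165, 167)]
236 [(107, 106, 106), (105, 102, 104), (100, 96, 95), (63, 46, 33), (58, 38, 20), (57, 33, 12), (56, 29, 14), (59, 36, 20), (57, 31, 12), (59, 36, 19), (63, 39, 16), (96, 56, 23), (112, 65, 34), (47, 36, 32), (31, 28, 27), (35, 32, 33), (41, 41, 40), (151, 148, 149)]
247 [(57, 57, 57), (59, 57, 58), (53, 52, 50), (34, 23, 15), (46, 27, 17), (58, 38, 19), (60, 38, 18), (58, 35, 16), (57, 33, 17), (57, 33, 15), (66, 37, 19), (104, 63, 35), (118, 75, 48), (88, 88, 86), (137, 146, 141), (173, 181, 179), (173, 181, 178), (169, 167, 168)]
[(np.int32(780), array([235.15, 214.41]), ((234.5, 214.0), (20.0, 45.0), 90.0))]
[(array([271.95, 293.45]), array([-44.27, 173.73,  92.  ]))]
[(array([ 24.56, 289.9 ]), array([271.54, 159.7 , 107.  ])), (array([203.75, 297.58]), array([ 43.72, 170.31, 107.  ]))]
```

```bash
python3 - <<'E'
from h import *
_,kc=shot('wrist')
for r in (218.5,219.5,220.5): print(tomach(onz((235.5,r),130,kc)))
for r in (223.5,224.5): print('far',tomach(onz((235.5,r),130,kc)))
print(tomach(onz((214,102.5),88,kc)))
go([586.7,-295,260],down(-86),base=(arm.read_state()['position'],R.from_quat(arm.read_state()['ee_rot'])))
E
```

```text
[  0.54  54.58 130.  ]
[  0.56  55.76 130.  ]
[  0.58  56.94 130.  ]
far [  0.64  60.51 130.  ]
far [  0.65  61.71 130.  ]
[ 25.46 -69.9   88.  ]
slide [381.9, 6.0, 67.7] dr [-0.019, 0.016, 0.549] rows 6.206410105689117 0.4108872100890901
```

Call:
step_arm --motion '[{"slide":[40,6,0],"dr":[0,0,0],"jaw":85},{"slide":[95,6,0],"dr":[0,0,0.2],"jaw":85},{"slide":[150,6,0],"dr":[0,0,0.4],"jaw":85},{"slide":[205,6,20],"dr":[0,0,0.55],"jaw":85},{"slide":[260,6,40],"dr":[0,0,0.55],"jaw":85},{"slide":[315,6,67.7],"dr":[0,0,0.55],"jaw":85},{"slide":[382,6,67.7],"dr":[0,0,0.55],"jaw":85},{"slide":[382,6,67.7],"dr":[0,0,0.55],"jaw":85}]'

```text
clock: 8.8
position: [586.5, -299.9, 256.6]
ee_rot: [0.73, -0.684, -0.002, -0.0]
contact_force: [-0.9, 0.3, -0.2]
gripper_width: 84.9
grasp_force: 0.0
```

```bash
sed -i 's/^O=.*/O=np.array([557.8,91.3,0]);YAW=8.65/' h.py; python3 - <<'E'
from h import *
s=arm.read_state(); print(s['clock'],s['position'],s['ee_rot'])
im,kc=shot('wrist','pics/w4.png')
E
```

```text
8.8 [ 586.46 -299.89  256.62] [ 0.73 -0.68 -0.   -0.  ]
```

View pics/w4.png

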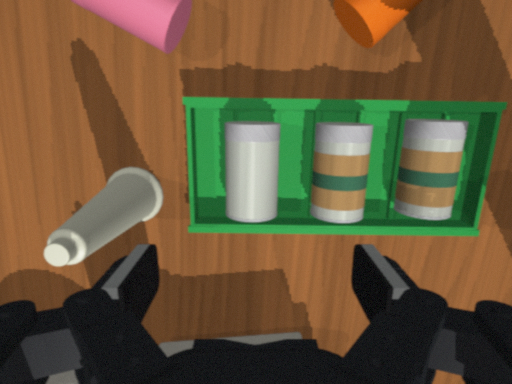

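```bash
python3 - <<'E'
from h import *
im=cv2.imread('pics/w4.png'); _,kc=shot('wrist')
print([(r,int(im[r,246:258].mean()),im[r,246:258].mean(0).astype(int).tolist()) for r in range(116,226,4)])
g=cv2.cvtColor(im,cv2.COLOR_BGR2HSV)
m=((g[...,1]<60)&(g[...,2]>110)).astype(np.uint8); m[:, :215]=0; m[:,292:]=0; m[:110]=0;m[230:]=0
for r in (130,150,170,190,205):
    x=np.nonzero(m[r])[0]; print(r,x.min(),x.max(),onz((x.mean(),r),35,kc))
y=np.nonzero(m[:,252])[0]; print(y.min(),y.max(),onz((252,y.min()),55,kc),onz((252,y.max()),40,kc))
it,kt=shot('top'); 
print([(c,int(it[197:202,c].mean())) for c in range(318,358,2)])
# tray end corners
mg=cv2.inRange(g,np.array((50,100,60)),np.array((85,255,255)));mg[:90]=0;mg[240:]=0
n,l,st,cc=cv2.connectedComponentsWithStats(mg); i=1+np.argmax(st[1:,4]); q=cv2.minAreaRect(np.argwhere(l==i)[:,::-1].astype(np.float32)); print(q)
for r in (120,215):
    x=np.nonzero(l[r]==i)[0]; print([onz((c,r),32,kc) for c in (x.min(),x.max())])
for c in (200,470):
    x=np.nonzero(l[:,c]==i)[0]; print([onz((c,r),32,kc) for r in (x.min(),x.max())])
E
```

```text
[(116, 69, [56, 113, 38]), (120, 77, [65, 110, 55]), (124, 135, [135, 136, 135]), (128, 191, [192, 190, 191]), (132, 191, [192, 190, 191]), (136, 192, [193, 191, 192]), (140, 192, [193, 191, 191]), (144, 204, [197, 209, 205]), (148, 204, [198, 210, 206]), (152, 204, [198, 209, 205]), (156, 205, [199, 210, 206]), (160, 205, [199, 211, 206]), (164, 206, [199, 211, 207]), (168, 206, [200, 211, 207]), (172, 205, [199, 211, 207]), (176, 205, [199, 211, 207]), (180, 206, [200, 210, 207]), (184, 206, [200, 212, 208]), (188, 206, [200, 211, 208]), (192, 206, [199, 211, 208]), (196, 205, [199, 211, 207]), (200, 206, [199, 211, 207]), (204, 205, [198, 210, 207]), (208, 204, [198, 209, 206]), (212, 205, [199, 210, 206]), (216, 206, [199, 211, 207]), (220, 191, [191, 191, 190]), (224, 74, [60, 120, 40])]
130 227 279 [ 589.51 -336.69   35.  ]
150 226 278 [ 589.22 -314.57   35.  ]
170 227 277 [ 587.78 -291.78   35.  ]
190 227 276 [ 586.87 -268.18   35.  ]
205 227 276 [ 585.73 -249.97   35.  ]
124 222 [ 590.97 -344.35   55.  ] [ 583.89 -230.67   40.  ]
[(318, 222), (320, 213), (322, 205), (324, 199), (326, 184), (328, 169), (330, 165), (332, 138), (334, 239), (336, 236), (338, 235), (340, 236), (342, 235), (344, 236), (346, 235), (348, 235), (350, 225), (352, 230), (354, 155), (356, 68)]
((343.6777038574219, 166.1978759765625), (323.0496520996094, 135.28770446777344), 0.7117121815681458)
[array([ 663.95, -342.47,   32.  ]), array([ 318.88, -365.06,   32.  ])]
[array([ 658.21, -231.76,   32.  ]), array([ 313.19, -254.13,   32.  ])]
[array([ 649.04, -367.83,   32.  ]), array([ 645.88, -212.01,   32.  ])]
[array([ 355.56, -381.85,   32.  ]), array([ 317.71, -228.01,   32.  ])]
```

```bash
python3 - <<'E'
from h import *
s=arm.read_state(); print(go([587.6,-293,20],down(-86.8),base=(s['position'],R.from_quat(s['ee_rot']))))
E
```

```text
slide [-2.0, -1.4, 238.6] dr [-0.0, 0.017, 0.096] rows 3.8177998271255658 0.07289240338904734
(array([ -2. ,  -1.4, 238.6]), array([-0.  ,  0.02,  0.1 ]))
```

```bash
python3 - <<'E'
from h import *
for k in range(2):
    s=arm.read_state(); im,kc=shot('wrist'); print(s['clock'],s['position'],s['ee_rot'],s['joint_vel'])
g=cv2.cvtColor(im,cv2.COLOR_BGR2HSV)
m=((g[...,1]<60)&(g[...,2]>110)).astype(np.uint8); m[:, :215]=0; m[:,292:]=0; m[:110]=0;m[235:]=0
for r in (130,150,170,190,205):
    x=np.nonzero(m[r])[0]; print(r,x.min(),x.max(),onz((x.mean(),r),35,kc))
y=np.nonzero(m[:,252])[0]; print(y.min(),y.max(),onz((252,y.max()),65,kc))
h=im[:,246:258].mean(1); d=h[:,0]-h[:,1]; print([(r,round(d[r],1)) for r in range(136,152)])
print([onz((252,r),65,kc) for r in (140,142,144,146)])
s=arm.read_state(); go([587.6,-293,20],down(-86.8),base=(s['position'],R.from_quat(s['ee_rot'])))
E
```

```text
8.95 [ 586.35 -295.7   258.57] [ 0.73 -0.68 -0.   -0.  ] [ 0.03 -0.03 -0.01 -0.    0.    0.  ]
9.0 [ 586.3  -294.93  259.11] [ 0.73 -0.68 -0.   -0.  ] [ 0.02 -0.02 -0.01 -0.    0.    0.  ]
130 228 280 [ 588.88 -333.04   35.  ]
150 228 278 [ 588.47 -310.8    35.  ]
170 227 278 [ 587.47 -287.87   35.  ]
190 227 277 [ 586.44 -264.15   35.  ]
205 228 277 [ 584.61 -245.89   35.  ]
118 217 [ 584.66 -241.61   65.  ]
[(136, np.float64(-1.1)), (137, np.float64(-8.6)), (138, np.float64(-11.2)), (139, np.float64(-12.1)), (140, np.float64(-11.6)), (141, np.float64(-11.2)), (142, np.float64(-11.4)), (143, np.float64(-11.6)), (144, np.float64(-11.7)), (145, np.float64(-11.7)), (146, np.float64(-11.4)), (147, np.float64(-11.0)), (148, np.float64(-11.1)), (149, np.float64(-11.2)), (150, np.float64(-11.4)), (151, np.float64(-11.4))]
[array([ 590.32, -325.2 ,   65.  ]), array([ 590.18, -323.16,   65.  ]), array([ 590.04, -321.12,   65.  ]), array([ 589.9 , -319.07,   65.  ])]
slide [-0.8, -1.2, 239.6] dr [-0.009, 0.015, 0.11] rows 3.8336694484527483 0.08327642975231814
```

Call:
step_arm --motion '[{"slide":[0.2,-1.3,50],"dr":[0,0,0.1],"jaw":85},{"slide":[0.2,-1.3,100],"dr":[0,0,0.1],"jaw":85},{"slide":[0.2,-1.3,150],"dr":[0,0,0.1],"jaw":85},{"slide":[0.2,-1.3,185],"dr":[0,0,0.1],"jaw":85},{"slide":[0.2,-1.3,210],"dr":[0,0,0.1],"jaw":85},{"slide":[0.2,-1.3,230],"dr":[0,0,0.1],"jaw":85},{"slide":[0.2,-1.3,239],"dr":[0,0,0.1],"jaw":85},{"slide":[0.2,-1.3,239],"dr":[0,0,0.1],"jaw":85}]'

```text
clock: 10.05
position: [587.5, -294.1, 20.6]
ee_rot: [0.727, -0.687, -0.001, -0.001]
contact_force: [0.4, -0.3, -0.3]
gripper_width: 84.8
grasp_force: 0.0
```

Call:
step_arm --motion '[{"slide":[0,0,0],"dr":[0,0,0],"jaw":50},{"slide":[0,0,0],"dr":[0,0,0],"jaw":50},{"slide":[0,0,0],"dr":[0,0,0],"jaw":50},{"slide":[0,0,0],"dr":[0,0,0],"jaw":50},{"slide":[0,0,0],"dr":[0,0,0],"jaw":50},{"slide":[0,0,0],"dr":[0,0,0],"jaw":50},{"slide":[0,0,0],"dr":[0,0,0],"jaw":50},{"slide":[0,0,0],"dr":[0,0,0],"jaw":50}]'

```text
clock: 11.05
position: [588.5, -295.2, 22.4]
ee_rot: [0.727, -0.687, 0.001, -0.002]
contact_force: [-0.5, 2.0, 5.7]
gripper_width: 58.3
grasp_force: 65.0
```

Call:
step_arm --motion '[{"slide":[0,0,-20],"dr":[0,0,0],"jaw":50},{"slide":[0,0,-60],"dr":[0,0,0],"jaw":50},{"slide":[0,0,-110],"dr":[0,0,0],"jaw":50},{"slide":[0,0,-160],"dr":[0,0,0],"jaw":50},{"slide":[0,0,-190],"dr":[0,0,0],"jaw":50},{"slide":[0,0,-190],"dr":[0,0,0],"jaw":50},{"slide":[0,0,-190],"dr":[0,0,0],"jaw":50},{"slide":[0,0,-190],"dr":[0,0,0],"jaw":50}]'

```text
clock: 12.05
position: [586.1, -295.0, 208.2]
ee_rot: [0.727, -0.687, -0.002, -0.0]
contact_force: [0.2, -1.5, -1.8]
gripper_width: 58.3
grasp_force: 64.5
```

```bash
python3 - <<'E'
from h import *
s=arm.read_state(); print(s['clock'],s['position'],s['gripper_width'],s['contact_force'])
go(mach([0,-15,210]),down(-81.35),base=(s['position'],R.from_quat(s['ee_rot'])))
E
```

```text
12.05 [ 586.07 -294.96  208.18] 58.3430561965267 [ 0.22 -1.55 -1.84]
slide [-372.3, 5.3, -0.5] dr [0.02, 0.027, -0.681] rows 5.957408940134965 0.5097782610583129
```

Call:
step_arm --motion '[{"slide":[-40,0,0],"dr":[0,0,0],"jaw":50},{"slide":[-95,0,0],"dr":[0,0,-0.2],"jaw":50},{"slide":[-150,2,0],"dr":[0,0,-0.4],"jaw":50},{"slide":[-205,3,0],"dr":[0,0,-0.68],"jaw":50},{"slide":[-260,5.3,0],"dr":[0,0,-0.68],"jaw":50},{"slide":[-315,5.3,0],"dr":[0,0,-0.68],"jaw":50},{"slide":[-355,5.3,0],"dr":[0,0,-0.68],"jaw":50},{"slide":[-372.3,5.3,0],"dr":[0.02,0.027,-0.68],"jaw":50}]'

```text
clock: 13.05
position: [560.3, 77.9, 210.1]
ee_rot: [0.759, -0.651, 0.002, 0.0]
contact_force: [0.6, -0.5, -1.3]
gripper_width: 58.0
grasp_force: 64.5
```

```bash
python3 - <<'E'
from h import *
import time
for k in range(5): im,kc=shot('wrist','pics/w5.png')
s=arm.read_state(); print(s['clock'],s['position'],tomach(s['position']),s['ee_rot'],s['joint_vel'],s['gripper_width'])
E
```

```text
13.3 [560.72  75.17 210.75] [  0.46 -16.38 210.75] [ 0.76 -0.65  0.   -0.  ] [-0.01 -0.    0.   -0.   -0.   -0.  ] 58.205475963420525
```

View pics/w5.png

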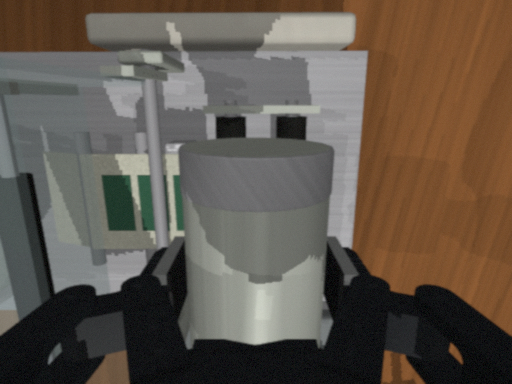

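```bash
python3 - <<'E'
from h import *
im,kc=shot('wrist'); g=im.max(2)
for r in (122,127,132):
    x=np.nonzero(g[r,205:320]<60)[0]+205; k=np.split(x,np.nonzero(np.diff(x)>3)[0]+1); e=[(i[0]-.5,i[-1]+.5) for i in k if len(i)>5]
    print(r,e,tomach(onz((np.mean(e),r),77.5,kc)))
for c in (231,291):
    y=np.nonzero(g[100:140,c]<60)[0]+100; print('end',c,y.min(),tomach(onz((c,y.min()-.5),84,kc)))
# tin sides near lid/body: at axis height z=TCP+15
z=arm.read_state()['position'][2]+15
for r in (195,215,235):
    row=im[r].astype(int); d=np.abs(np.diff(row.sum(1))); L=170+np.argmax(d[170:200]); Rr=318+np.argmax(d[318:345]); print(r,L,Rr,tomach(onz(((L+Rr)/2+.5,r),z,kc)))
print([(r,im[r,256].tolist()) for r in range(132,216,4)])
print('face top-edge',tomach(onz((256,157),z+30,kc)),'band',[tomach(onz((256,r),z+30,kc))[1] for r in(203,205,207)], tomach(arm.read_state()['position']))
E
```

```text
122 [(np.float64(215.5), np.float64(244.5)), (np.float64(276.5), np.float64(305.5))] [ -5.09 -68.89  77.5 ]
127 [(np.float64(216.5), np.float64(244.5)), (np.float64(275.5), np.float64(305.5))] [ -5.1  -64.81  77.5 ]
132 [(np.float64(216.5), np.float64(244.5)), (np.float64(275.5), np.float64(304.5))] [ -4.9 -60.7  77.5]
end 231 118 [ 18.85 -72.81  84.  ]
end 291 118 [-29.61 -72.75  84.  ]
195 174 329 [  0.52 -47.4  225.92]
215 175 327 [  0.76 -38.78 225.92]
235 184 326 [ -0.9  -29.86 225.92]
[(132, [146, 144, 147]), (136, [147, 144, 146]), (140, [83, 89, 86]), (144, [82, 87, 84]), (148, [84, 88, 86]), (152, [83, 89, 85]), (156, [85, 89, 88]), (160, [115, 111, 112]), (164, [109, 107, 108]), (168, [111, 108, 110]), (172, [111, 110, 111]), (176, [111, 109, 109]), (180, [110, 108, 109]), (184, [110, 108, 110]), (188, [112, 110, 111]), (192, [109, 107, 110]), (196, [110, 108, 108]), (200, [111, 108, 109]), (204, [113, 111, 109]), (208, [110, 110, 110]), (212, [108, 114, 113])]
face top-edge [ -1.08 -67.73 255.92] band [np.float64(-53.15968803436072), np.float64(-52.500553310254425), np.float64(-51.83917771509065)] [  0.55 -16.58 210.92]
```

Call:
step_arm --motion '[{"slide":[0,3,20],"dr":[0,0,0],"jaw":50},{"slide":[0,5,45],"dr":[0,0,0],"jaw":50},{"slide":[0,5,65],"dr":[0,0,0],"jaw":50},{"slide":[0,5,80],"dr":[0,0,0],"jaw":50},{"slide":[0,5,84],"dr":[0,0,0],"jaw":50},{"slide":[0,5,84],"dr":[0,0,0],"jaw":50},{"slide":[0,5,84],"dr":[0,0,0],"jaw":50},{"slide":[0,5,84],"dr":[0,0,0],"jaw":50}]'

```text
clock: 14.35
position: [556.7, 75.4, 128.0]
ee_rot: [0.758, -0.652, 0.002, -0.001]
contact_force: [0.1, 0.4, 0.0]
gripper_width: 57.9
grasp_force: 64.5
```

```bash
sed -i 's/^O=.*/O=np.array([553.0,89.8,0]);YAW=8.65/' h.py; python3 - <<'E'
from h import *
for k in range(2): im,kc=shot('wrist')
st=[arm.read_state() for k in range(1)]; s=st[0]; print(s['clock'],s['position'],tomach(s['position']),s['ee_rot'],s['joint_vel'])
im,kc=shot('wrist'); g=im.max(2)
for r in range(60,150,6):
    x=np.nonzero(g[r,190:330]<62)[0]+190; k=np.split(x,np.nonzero(np.diff(x)>3)[0]+1); e=[(i[0]-.5,i[-1]+.5) for i in k if len(i)>8]
    if len(e)==2: print(r,np.array(e).tolist(),tomach(onz((np.mean(e),r),77.5,kc)))
it,kt=shot('scene'); tt,_=shot('top')
cv2.imwrite('pics/j6.png',np.hstack([cv2.resize(im,(400,300)),cv2.resize(it[150:260,210:340],(390,300),interpolation=2)]))
E
```

```text
14.45 [556.46  75.4  127.68] [  1.26 -14.75 127.68] [ 0.76 -0.65  0.   -0.  ] [-0.  0. -0. -0. -0. -0.]
126 [[191.5, 233.5], [277.5, 320.5]] [ -0.12 -69.23  77.5 ]
132 [[191.5, 234.5], [277.5, 319.5]] [ -0.13 -65.79  77.5 ]
138 [[191.5, 226.5], [280.5, 319.5]] [  0.61 -62.31  77.5 ]
```

View pics/j6.png

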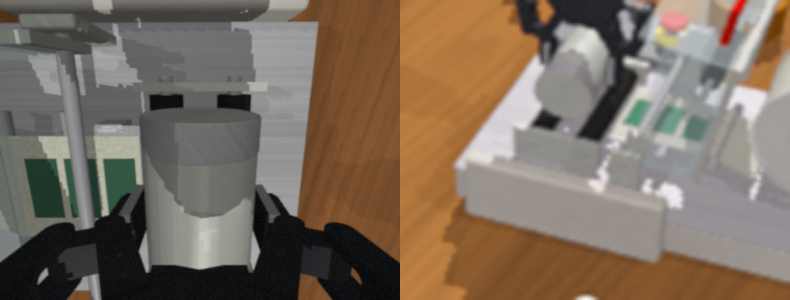

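Call:
step_arm --motion '[{"slide":[-3,1.3,8],"dr":[0,0,0],"jaw":50},{"slide":[-6,1.3,16],"dr":[0,0,0],"jaw":50},{"slide":[-8,1.3,22],"dr":[0,0,0],"jaw":50},{"slide":[-8,1.3,25],"dr":[0,0,0],"jaw":50},{"slide":[-8,1.3,27],"dr":[0,0,0],"jaw":50},{"slide":[-8,1.3,27],"dr":[0,0,0],"jaw":50},{"slide":[-8,1.3,27],"dr":[0,0,0],"jaw":50},{"slide":[-8,1.3,27],"dr":[0,0,0],"jaw":50}]'

```text
clock: 15.6
position: [554.1, 83.0, 100.4]
ee_rot: [0.758, -0.652, 0.002, -0.001]
contact_force: [-0.1, -1.0, -0.5]
gripper_width: 58.4
grasp_force: 64.6
```

Call:
step_arm --motion '[{"slide":[-2,0,0],"dr":[0,0,0],"jaw":50},{"slide":[-4,0,0],"dr":[0,0,0],"jaw":50},{"slide":[-5,0,0],"dr":[0,0,0],"jaw":50},{"slide":[-6,0,0],"dr":[0,0,0],"jaw":50},{"slide":[-7,0,0],"dr":[0,0,0],"jaw":50},{"slide":[-8,0,0],"dr":[0,0,0],"jaw":50},{"slide":[-8,0,0],"dr":[0,0,0],"jaw":50},{"slide":[-8,0,0],"dr":[0,0,0],"jaw":50}]'

```text
clock: 16.6
position: [553.2, 88.4, 100.3]
ee_rot: [0.759, -0.652, 0.003, 0.001]
contact_force: [4.2, -10.0, -1.3]
gripper_width: 58.2
grasp_force: 64.5
```

Call:
step_arm --motion '[{"slide":[1,0,0],"dr":[0,0,0],"jaw":50},{"slide":[1,0,1],"dr":[0,0,0],"jaw":50},{"slide":[1,0,2],"dr":[0,0,0],"jaw":50},{"slide":[1,0,3],"dr":[0,0,0],"jaw":50},{"slide":[1,0,3.5],"dr":[0,0,0],"jaw":50},{"slide":[1,0,4],"dr":[0,0,0],"jaw":50},{"slide":[1,0,4],"dr":[0,0,0],"jaw":50},{"slide":[1,0,4],"dr":[0,0,0],"jaw":50}]'

```text
clock: 17.6
position: [553.9, 88.6, 99.8]
ee_rot: [0.759, -0.651, 0.004, -0.001]
contact_force: [-2.2, -6.4, 15.4]
gripper_width: 57.9
grasp_force: 66.2
```

Call:
step_arm --motion '[{"slide":[0,0,-1.5],"dr":[0,0,0],"jaw":50},{"slide":[0,0,-2],"dr":[0,0,0],"jaw":62},{"slide":[0,0,-2],"dr":[0,0,0],"jaw":70},{"slide":[0,0,-2],"dr":[0,0,0],"jaw":78},{"slide":[0,0,-2],"dr":[0,0,0],"jaw":78},{"slide":[0,0,-2],"dr":[0,0,0],"jaw":78},{"slide":[0,0,-2],"dr":[0,0,0],"jaw":78},{"slide":[0,0,-2],"dr":[0,0,0],"jaw":78}]'

```text
clock: 18.6
position: [552.9, 89.9, 98.2]
ee_rot: [0.758, -0.652, 0.002, -0.001]
contact_force: [-0.1, 0.4, -0.4]
gripper_width: 77.8
grasp_force: 0.0
```

Call:
step_arm --motion '[{"slide":[0,0,-15],"dr":[0,0,0],"jaw":80},{"slide":[0,0,-40],"dr":[0,0,0],"jaw":80},{"slide":[0,0,-80],"dr":[0,0,0],"jaw":80},{"slide":[0,0,-130],"dr":[0,0,0],"jaw":80},{"slide":[0,0,-180],"dr":[0,0,0],"jaw":80},{"slide":[0,0,-200],"dr":[0,0,0],"jaw":80},{"slide":[0,0,-200],"dr":[0,0,0],"jaw":80},{"slide":[0,0,-200],"dr":[0,0,0],"jaw":80}]'

```text
clock: 19.6
position: [551.3, 90.0, 297.3]
ee_rot: [0.758, -0.652, 0.001, -0.0]
contact_force: [-0.4, -0.3, -0.1]
gripper_width: 79.8
grasp_force: 0.0
```

```bash
python3 - <<'E'
from h import *
for k in range(3): im,kc=shot('wrist','pics/w7.png')
s=arm.read_state(); print(s['clock'],s['position'],tomach(s['position']),s['ee_rot'],s['joint_vel'])
print('expected px: tin centre top',proj(mach([0,0,142]),kc),'base top edge',proj(mach([0,52.5,142]),kc),'lid top',proj(mach([0,-52.5,142]),kc),'btn',proj(mach([-45,173,92]),kc))
E
```

```text
19.75 [551.54  89.94 296.77] [ -1.42   0.36 296.77] [ 0.76 -0.65  0.    0.  ] [-0.    0.    0.01  0.   -0.    0.  ]
expected px: tin centre top [252.06 177.79] base top edge [252.21 230.23] lid top [251.9  120.35] btn [289.56 307.  ]
```

View pics/w7.png

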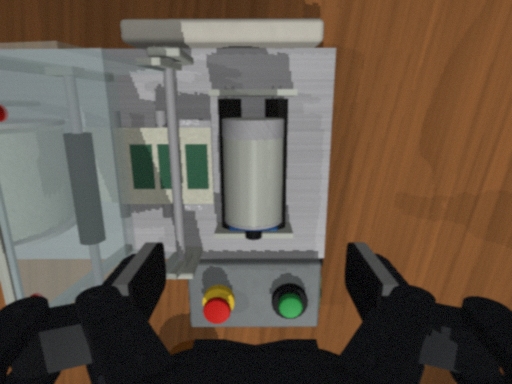

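```bash
python3 - <<'E'
from h import *
im,kc=shot('wrist')
print('pred base row',proj(mach([0,52.5,142]),kc)[1],'plate front',proj(mach([0,52.5,130]),kc)[1],'far',proj(mach([0,58.5,130]),kc)[1])
for c in (245,253,262,232,276): print(c,[(r,im[r,c].tolist()) for r in range(222,240)])
for r in (150,175,200):
    row=im[r].astype(int).sum(1);d=np.abs(np.diff(row)); L=215+np.argmax(d[215:232]);Q=275+np.argmax(d[275:295]); print(r,L,Q,tomach(onz(((L+Q)/2+.5,r),112,kc)))
bl=[b for b in blobs(im,(50,100,60),(85,255,255),100) if b[1][1]>260]; print([(b[1],tomach(onz(b[1],92,kc)),onz(b[1],92,kc)) for b in bl])
E
```

```text
pred base row 230.20011013470233 plate front 225.78841575647962 far 231.31369507229678
245 [(222, [143, 153, 149]), (223, [142, 151, 147]), (224, [142, 151, 148]), (225, [138, 146, 144]), (226, [134, 138, 137]), (227, [140, 136, 138]), (228, [138, 131, 128]), (229, [128, 106, 93]), (230, [106, 76, 60]), (231, [66, 54, 49]), (232, [52, 55, 53]), (233, [76, 81, 78]), (234, [106, 112, 109]), (235, [113, 120, 118]), (236, [114, 120, 118]), (237, [121, 128, 126]), (238, [140, 141, 142]), (239, [154, 153, 154])]
253 [(222, [166, 175, 173]), (223, [167, 176, 173]), (224, [165, 175, 173]), (225, [167, 175, 173]), (226, [165, 173, 168]), (227, [158, 157, 158]), (228, [154, 151, 153]), (229, [144, 135, 131]), (230, [108, 88, 75]), (231, [60, 43, 33]), (232, [31, 31, 29]), (233, [25, 23, 22]), (234, [26, 23, 20]), (235, [24, 27, 24]), (236, [29, 27, 29]), (237, [30, 29, 26]), (238, [39, 35, 39]), (239, [74, 73, 73])]
262 [(222, [151, 160, 155]), (223, [147, 154, 151]), (224, [149, 159, 156]), (225, [148, 157, 153]), (226, [148, 152, 151]), (227, [154, 153, 152]), (228, [149, 141, 138]), (229, [
[... 582 characters left out ...]
168, 167]), (237, [160, 168, 166]), (238, [161, 165, 163]), (239, [160, 161, 160])]
276 [(222, [118, 124, 123]), (223, [122, 124, 124]), (224, [121, 117, 119]), (225, [105, 97, 96]), (226, [87, 66, 58]), (227, [94, 59, 34]), (228, [104, 62, 31]), (229, [114, 76, 47]), (230, [106, 83, 59]), (231, [89, 88, 79]), (232, [95, 100, 98]), (233, [130, 138, 135]), (234, [156, 166, 164]), (235, [166, 178, 174]), (236, [166, 176, 174]), (237, [168, 177, 175]), (238, [166, 169, 168]), (239, [161, 160, 159])]
150 218 286 [ -0.06 -21.94 112.  ]
175 220 285 [ -0.51   3.77 112.  ]
200 221 285 [ -0.98  30.56 112.  ]
[(array([290.2 , 305.89]), array([-45.56, 171.48,  92.  ]), array([482.17, 252.48,  92.  ]))]
```

```bash
python3 - <<'E'
from h import *
s=arm.read_state(); b=(s['position'],R.from_quat(s['ee_rot'])); print(s['clock'])
go([703.8,110.3,340],down(-81.4),base=b)
im=cv2.imread('pics/w7.png')
_,kc=shot('wrist'); print([(b[1],b[2],tomach(onz(b[1],283,kc))) for b in blobs(im,(0,160,90),(6,255,255),20)])
E
```

```text
19.8
slide [2.9, -153.5, -42.9] dr [-0.009, -0.019, 0.006] rows 2.5505360064112015 0.01634632606286015
[(array([  1.69, 115.06]), ((2.0, 115.5), (9.0, 4.0), 90.0), array([116.51, -61.54, 283.  ])), (array([216.46, 310.26]), ((216.5, 310.0), (24.0, 25.0), 90.0), array([ 18.99,  43.84, 283.  ]))]
```

Call:
step_arm --motion '[{"slide":[0,0,-42],"dr":[0,0,0],"jaw":36},{"slide":[2.9,-50,-43],"dr":[0,0,0],"jaw":36},{"slide":[2.9,-100,-43],"dr":[0,0,0],"jaw":36},{"slide":[2.9,-140,-43],"dr":[0,0,0],"jaw":36},{"slide":[2.9,-153.5,-43],"dr":[0,0,0],"jaw":36},{"slide":[2.9,-153.5,-43],"dr":[0,0,0],"jaw":36},{"slide":[2.9,-153.5,-43],"dr":[0,0,0],"jaw":36},{"slide":[2.9,-153.5,-43],"dr":[0,0,0],"jaw":36}]'

```text
clock: 20.85
position: [703.4, 110.3, 342.7]
ee_rot: [0.758, -0.652, 0.002, -0.001]
contact_force: [-0.3, -0.6, -0.0]
gripper_width: 35.9
grasp_force: 0.0
```

```bash
python3 - <<'E'
from h import *
for k in range(3): im,kc=shot('wrist')
s=arm.read_state(); print(s['clock'],s['position'],tomach(s['position']))
m=cv2.inRange(cv2.cvtColor(im,cv2.COLOR_BGR2HSV),(0,150,70),(6,255,255))
for r in (100,130,160,190,220,250,280):
    x=np.nonzero(m[r])[0]
    if len(x): print(r,x.min(),x.max(),tomach(onz((x.mean(),r),283,kc)))
cv2.imwrite('pics/w8.png',im)
E
```

```text
21.0 [703.62 110.39 342.61] [152.01  -2.3  342.61]
130 247 260 [151.95 -53.79 283.  ]
160 247 260 [151.97 -35.24 283.  ]
190 247 260 [152.   -15.75 283.  ]
220 248 260 [151.69   4.75 283.  ]
250 248 260 [151.71  26.34 283.  ]
280 248 263 [150.69  49.1  283.  ]
```

Handle bar is exactly under the tool centre; descend and grip.

Call:
step_arm --motion '[{"slide":[0,0,25],"dr":[0,0,0],"jaw":36},{"slide":[0,0,50],"dr":[0,0,0],"jaw":36},{"slide":[0,0,68],"dr":[0,0,0],"jaw":36},{"slide":[0,0,78],"dr":[0,0,0],"jaw":36},{"slide":[0,0,78],"dr":[0,0,0],"jaw":4},{"slide":[0,0,78],"dr":[0,0,0],"jaw":4},{"slide":[0,0,78],"dr":[0,0,0],"jaw":4},{"slide":[0,0,78],"dr":[0,0,0],"jaw":4}]'

```text
clock: 22.0
position: [704.8, 110.3, 264.7]
ee_rot: [0.758, -0.652, 0.002, -0.001]
contact_force: [0.7, -0.1, 1.0]
gripper_width: 7.3
grasp_force: 58.6
```

Call:
step_arm --motion '[{"slide":[0,14,-5.2],"dr":[0,0,0],"jaw":4},{"slide":[0,32,-10.2],"dr":[0,0,0],"jaw":4},{"slide":[0,50.3,-13.4],"dr":[0,0,0],"jaw":4},{"slide":[0,68.9,-14.7],"dr":[0,0,0],"jaw":4},{"slide":[0,87.4,-14.1],"dr":[0,0,0],"jaw":4},{"slide":[0,105.9,-11.7],"dr":[0,0,0],"jaw":4},{"slide":[0,123.9,-7.4],"dr":[0,0,0],"jaw":4},{"slide":[0,141.6,-1.3],"dr":[0,0,0],"jaw":4}]'

```text
clock: 23.0
position: [567.4, 89.1, 268.6]
ee_rot: [0.759, -0.651, 0.006, -0.005]
contact_force: [4.7, -1.3, 5.2]
gripper_width: 7.5
grasp_force: 60.8
```

Call:
step_arm --motion '[{"slide":[0,16.7,7.6],"dr":[0,0,0],"jaw":4},{"slide":[0,32.9,17.1],"dr":[0,0,0],"jaw":4},{"slide":[0,47.8,28.1],"dr":[0,0,0],"jaw":4},{"slide":[0,61.7,40.5],"dr":[0,0,0],"jaw":4},{"slide":[0,74.2,54.1],"dr":[0,0,0],"jaw":4},{"slide":[0,85.4,69.2],"dr":[0,0,0],"jaw":4},{"slide":[0,94.9,85],"dr":[0,0,0],"jaw":4},{"slide":[0,100.6,96.7],"dr":[0,0,0],"jaw":4}]'

```text
clock: 24.0
position: [466.7, 73.5, 168.7]
ee_rot: [0.759, -0.651, 0.004, -0.002]
contact_force: [5.0, -4.7, 1.0]
gripper_width: 7.6
grasp_force: 66.5
```

Call:
step_arm --motion '[{"slide":[0,2.5,6],"dr":[0,0,0],"jaw":4},{"slide":[0,4.6,11],"dr":[0,0,0],"jaw":4},{"slide":[0,6.3,16],"dr":[0,0,0],"jaw":4},{"slide":[0,7.8,21],"dr":[0,0,0],"jaw":4},{"slide":[0,9.3,26],"dr":[0,0,0],"jaw":4},{"slide":[0,10.6,31],"dr":[0,0,0],"jaw":4},{"slide":[0,10.6,33],"dr":[0,0,0],"jaw":4},{"slide":[0,10.6,33],"dr":[0,0,0],"jaw":4}]'

```text
clock: 25.0
position: [455.6, 71.7, 135.7]
ee_rot: [0.759, -0.651, 0.003, -0.001]
contact_force: [0.2, -5.0, 7.0]
gripper_width: 7.6
grasp_force: 68.4
```

Call:
step_arm --motion '[{"slide":[0,0,2],"dr":[0,0,0],"jaw":4},{"slide":[0,0,4],"dr":[0,0,0],"jaw":4},{"slide":[0,0,5],"dr":[0,0,0],"jaw":4},{"slide":[0,0,5],"dr":[0,0,0],"jaw":4},{"slide":[0,0,5],"dr":[0,0,0],"jaw":4},{"slide":[0,0,5],"dr":[0,0,0],"jaw":4},{"slide":[0,0,5],"dr":[0,0,0],"jaw":4},{"slide":[0,0,5],"dr":[0,0,0],"jaw":4}]'

```text
clock: 26.0
position: [455.7, 71.7, 135.4]
ee_rot: [0.759, -0.651, 0.004, -0.001]
contact_force: [-13.9, -3.3, 39.2]
gripper_width: 7.3
grasp_force: 71.8
```

Call:
step_arm --motion '[{"slide":[0,0,-4.5],"dr":[0,0,0],"jaw":4},{"slide":[0,0,-4.5],"dr":[0,0,0],"jaw":28},{"slide":[0,0,-4.5],"dr":[0,0,0],"jaw":28},{"slide":[0,0,-4.5],"dr":[0,0,0],"jaw":28},{"slide":[0,0,-30],"dr":[0,0,0],"jaw":28},{"slide":[0,0,-80],"dr":[0,0,0],"jaw":28},{"slide":[0,0,-130],"dr":[0,0,0],"jaw":20},{"slide":[0,0,-130],"dr":[0,0,0],"jaw":0}]'

```text
clock: 27.0
position: [456.6, 73.3, 263.3]
ee_rot: [0.759, -0.652, 0.004, -0.005]
contact_force: [-0.6, -0.0, -0.6]
gripper_width: 2.4
grasp_force: 0.0
```

```bash
python3 - <<'E'
from h import *
for k in range(3): im,kc=shot('wrist')
s=arm.read_state(); print(s['clock'],s['position'],s['gripper_width'],s['contact_force'])
print([(b[1],onz(b[1],92,kc)) for b in blobs(im,(50,100,60),(85,255,255),60)])
m=cv2.inRange(cv2.cvtColor(im,cv2.COLOR_BGR2HSV),(0,150,70),(6,255,255))
for r in (110,130,150,170):
    x=np.nonzero(m[r])[0]
    if len(x): print(r,x.min(),x.max(),tomach(onz((x.mean(),r),155,kc)))
go([482.2,253,180],down(-81.4),base=(s['position'],R.from_quat(s['ee_rot'])))
it,_=shot('scene'); cv2.imwrite('pics/j9.png',np.hstack([cv2.resize(im,(400,300)),cv2.resize(it[120:240,210:370],(400,300),interpolation=2)]))
E
```

```text
27.15 [453.62  72.15 258.14] 0.17692704388619762 [ 0.42 -0.23 -0.3 ]
[]
110 203 260 [-84.1  -64.83 155.  ]
130 247 260 [-100.25  -50.35  155.  ]
150 248 260 [-100.6   -35.41  155.  ]
170 248 260 [-100.58  -19.97  155.  ]
slide [-174.7, -55.3, 77.8] dr [-0.008, -0.015, 0.005] rows 3.185206605543822 0.013248631885360263
```

View pics/j9.png

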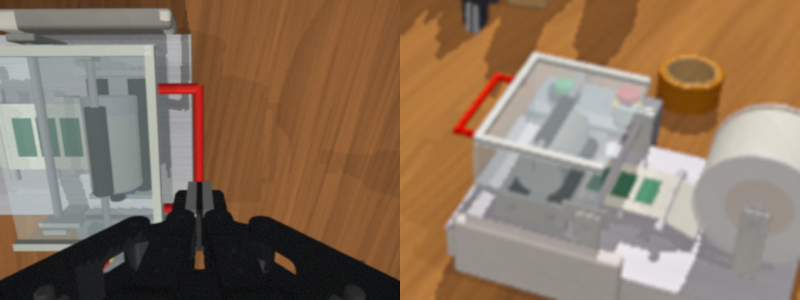

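Call:
step_arm --motion '[{"slide":[-30,-10,0],"dr":[0,0,0],"jaw":0},{"slide":[-80,-25,0],"dr":[0,0,0],"jaw":0},{"slide":[-125,-40,10],"dr":[0,0,0],"jaw":0},{"slide":[-160,-52,40],"dr":[0,0,0],"jaw":0},{"slide":[-174.7,-55.3,77.8],"dr":[0,0,0],"jaw":0},{"slide":[-174.7,-55.3,120],"dr":[0,0,0],"jaw":0},{"slide":[-174.7,-55.3,145],"dr":[0,0,0],"jaw":0},{"slide":[-174.7,-55.3,145],"dr":[0,0,0],"jaw":0}]'

```text
clock: 28.2
position: [481.6, 251.5, 110.8]
ee_rot: [0.758, -0.652, 0.001, 0.003]
contact_force: [0.1, -0.2, 0.6]
gripper_width: -0.0
grasp_force: 0.0
```

Call:
step_arm --motion '[{"slide":[0,0,8],"dr":[0,0,0],"jaw":0},{"slide":[0,0,14],"dr":[0,0,0],"jaw":0},{"slide":[0,0,20],"dr":[0,0,0],"jaw":0},{"slide":[0,0,24],"dr":[0,0,0],"jaw":0},{"slide":[0,0,27],"dr":[0,0,0],"jaw":0},{"slide":[0,0,29],"dr":[0,0,0],"jaw":0},{"slide":[0,0,29],"dr":[0,0,0],"jaw":0},{"slide":[0,0,29],"dr":[0,0,0],"jaw":0}]'

```text
clock: 29.2
position: [483.6, 253.1, 86.1]
ee_rot: [0.759, -0.652, 0.002, -0.001]
contact_force: [-2.8, -0.7, 6.0]
gripper_width: -0.0
grasp_force: 3.0
```

Call:
step_arm --motion '[{"slide":[0,0,1.5],"dr":[0,0,0],"jaw":0},{"slide":[0,0,2.5],"dr":[0,0,0],"jaw":0},{"slide":[0,0,2.5],"dr":[0,0,0],"jaw":0},{"slide":[0,0,2.5],"dr":[0,0,0],"jaw":0},{"slide":[0,0,2.5],"dr":[0,0,0],"jaw":0},{"slide":[0,0,2.5],"dr":[0,0,0],"jaw":0},{"slide":[0,0,2.5],"dr":[0,0,0],"jaw":0},{"slide":[0,0,2.5],"dr":[0,0,0],"jaw":0}]'

```text
clock: 30.2
position: [483.7, 253.1, 85.8]
ee_rot: [0.759, -0.651, 0.002, -0.001]
contact_force: [-7.4, -2.3, 19.2]
gripper_width: -0.2
grasp_force: 9.2
```

Call:
step_arm --motion '[{"slide":[0,0,-8],"dr":[0,0,0],"jaw":0},{"slide":[0,0,-25],"dr":[0,0,0],"jaw":0},{"slide":[0,0,-60],"dr":[0,0,0],"jaw":0},{"slide":[0,0,-110],"dr":[0,0,0],"jaw":0},{"slide":[0,0,-160],"dr":[0,0,0],"jaw":0},{"slide":[0,0,-190],"dr":[0,0,0],"jaw":0},{"slide":[0,0,-190],"dr":[0,0,0],"jaw":0},{"slide":[0,0,-190],"dr":[0,0,0],"jaw":0}]'

```text
clock: 31.2
position: [482.3, 253.1, 271.7]
ee_rot: [0.758, -0.652, 0.002, -0.0]
contact_force: [-0.0, -0.4, -0.8]
gripper_width: 0.0
grasp_force: 0.0
```

```bash
python3 - <<'E'
from h import *
print(arm.read_state()['clock'],arm.read_state()['position']); print(arm.job_done())
E
```

```text
31.2 [482.31 253.1  271.67]
the job is handed in; nothing more can be done
None
```

The job is handed in at 31.2 s: the bare tin is on the rollers against the stop plate, the guard is closed, and the start button was pressed to its stop and released; no verdict came back.

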